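# Roll the inspection torch over and press its switch home

### The arm

A 6-joint arm with a two-finger parallel gripper is mounted at the origin on the work surface. World frame = base frame: x ahead of the robot, y to its left, z up, the work surface at z = 0. Lengths are in m, angles in rad, forces in N, time in s.
With the tool pointing down it reaches from about 0.35 to 0.725 m from the base axis. Payload 6 kg.
Tool frame: the origin (TCP) lies on the centre line of the jaws, within the pads' length; the fingertips stand tip_reach ahead of it and the grasp point (between the pads) lies 2 mm behind it (tip_reach is the distance from the TCP to the fingertips, in m); z points along the fingers, y is the direction in which the jaws open and shut (so a half turn about z gives the same grasp; the last joint's range is limited). The gripper opens to 85 mm and grips with 20 to 120 N. Pads are 22 mm wide; open, the fingers measure 114 mm over their backs; the gripper's body (76 mm by 85 mm) begins 54 mm behind the grasp point. The pads swing forward as they close: fully open they stand 13 mm farther back than shut.
Start: joints at [-0.828, 0.04, 0.085, 0, -1.615, -0.334], TCP at [0.239, -0.551, 0.248] pointing down, gripper open.
Joint ranges: [-2.56, 2.56], [-1.29, 2.01], [-1.08, 1.49], [-3.29, 1.98], [-2.81, -0.18], [-2.99, 2.99]. Speed limits (rad/s): [2.57, 2.57, 3.01, 3.14, 3.14, 3.14].

### API

Orientations are given as a rotation vector (axis times angle).
In Python, from bench import sense, grab_frame, get_calibration, job_done, tip_reach gives the robot as it stands. The module is installed in compiled form; this text tells all that it offers.
- The arm moves only by the tool apply_moves, never from a script. Its arguments are lists of equal length, an entry for each row: "gripper": the opening, from 0 (shut) to 1 (fully open); "travel": the shift along the tool's x, y, z in cm, a list of three; "delta_rot": the turn, a rotation vector about the tool's x, y, z in rad, a list of three. A call has 1 to 8 rows; each row is the pose to reach, as a shift and turn from the pose commanded when the call began, along the tool's axes at that moment; what a row does not reach only later rows make up. A row lasts 1/8 s, in which the tool goes at most 62.5 mm and 10.7 degrees, less where a joint would pass 70% of its speed; a pose out of reach is approached as far as the arm can. A call with a gripper value outside its range is refused whole. The fingers move at their own pace and stop on an object; "force" is the grip in N (left out, the last holds). Time passes only in rows, so rows that repeat a pose let the fingers close. It gives the time, the measured TCP pose, the force and the opening at its end, in the units of the state.
- sense(): the state, without advancing time (a new reading comes with each control period).
- grab_frame(name): name is "scene" or "top" or "wrist"; returns the picture (480x640x3 uint8, blue, green, red); there is no depth.
- get_calibration(name): a dict with "camera_matrix" (3x3 intrinsics, pixels), "pose" (4x4, takes a point from camera to world coordinates). Camera axes: x right, y down, z forward; pixel columns grow to the right and rows downward; lengths in m; the calibration is good to about 2 mm. A picture is of the moment at which its call begins: read the wrist's pose just before it. get_calibration takes no time and is no camera call; for the wrist camera it gives the pose at the moment of the call.
- job_done(): hands the job in, once; it reports no verdict.
The state is a dict: "time": time; "q": joint angles; "joint_vel": joint speeds; "joint_efforts": joint torques, N m; "ee_pos": TCP position; "tcp_rot": TCP orientation; "contact_force": force on the tool from outside, world axes, zero at the start; "torque": the same for the moment, N m; "width": opening from 0.0 (shut) to 1.0 (fully open).
Only numpy, scipy, OpenCV 4.12 (cv2) and the standard library are available. Lean on these libraries where they do the work, as an engineer would, in place of code of your own. Each camera call takes 0.05 s, during which the arm holds its last target. There are 200 camera calls.

### The job

The inspection torch lies on the beige work board with its push switch facing sideways. Roll the torch over along the board until the switch is on top, then gently press the switch straight down to its stop, hold it there for about half a second and let it come back up. Do not lift the torch; leave it lying still on the board with the switch on top, and do not disturb the small bottle, the dish or the brush.

Things in the scene. Friction and masses are not known exactly. Their poses are not given: they have to be found in the camera images.
- torch: Loose aluminium torch lying on its side, 220 mm long, about 0.45 kg. Origin on the barrel's axis at mid-length; +y along it to the lens end; +z out through the push switch (up = switch on top; at the start about 10 degrees below level). Barrel diameter 48 mm; rolls on end collars of diameter 52 mm (y 70 to 110 and -110 to -86 mm), so the axis is 26 mm above the board.
- switch_top (a point): Centre of the outer face of the torch's black push switch, a spring plunger of 20 mm diameter at y = +45 mm on the torch; its z axis points outwards along the plunger. Released, the face is 38 mm from the barrel's axis (14 mm out from the barrel); fully pressed, 30 mm. A dark fixed collar of 26 mm diameter around it reaches 27 mm from the axis.
- switch (a joint): Travel of the push switch in m: 0 released, 0.008 pressed to its stop. The spring needs about 4 N to start and 12 N at the stop; it comes back up by itself.
- board: Fixed beige work board, 300 mm (its x) by 400 mm (its y), let into the table so that its top stands 4 to 12 mm above the table, differing each time. Origin at the centre of its underside, 12 mm below its top. The torch lies roughly along y, its switch towards the board's -x edge; the board is free on the other side, where it can roll.
- amber_bottle: Loose amber glass bottle, 34 mm diameter, 65 mm tall, standing near a corner of the board; origin at the centre of its base.
- dish: Loose white ceramic bowl, 64 mm rim diameter, 28 mm tall, near a corner of the board; origin at the centre of its base.
- brush: Loose wooden brush, 170 mm long, lying along one long edge of the board; origin at its middle, underside.
Not all that is in view belongs to the job. There is more than one size of the torch; the one meant has the size given above.

How it is judged:
On the way, in this order (a step that is already met when the one before it is completed fails the run):
1. the torch has been rolled over and lies still on the board with its switch on top, released (axis of the switch within 18 degrees of upright) (angle between switch_top's own z axis and vertical below 0.32 rad and angular speed of torch below 0.5 rad/s and value of joint switch below 0.002 m), for 0.2 s.
2. the switch is pressed to within 1.5 mm of its stop while it is on top (within 20 degrees), for 0.2 s (value of joint switch above 0.0065 m and angle between switch_top's own z axis and vertical below 0.35 rad), for 0.2 s.
At the end, for the whole second after the job is handed in: The torch lies still on its collars with its middle over the board, the switch on top (within 20 degrees of upright) and fully back up (within 1.5 mm) (angle between switch_top's own z axis and vertical below 0.35 rad and value of joint switch below 0.0015 m and linear speed of torch below 0.02 m/s and angular speed of torch below 0.3 rad/s and z of torch in the frame of board between 0.032 and 0.044 m and x of torch in the frame of board between -0.15 and 0.15 m and y of torch in the frame of board between -0.2 and 0.2 m); the robot touches nothing.
It fails at once if the torch is lifted (its axis more than 20 mm above its resting height) (z of torch in the frame of board above 0.058 m).
It fails at once if the fingers load the torch or its switch with more than 30 N (contact force between the fingers and torch above 30 N).
It fails at once if the bottle, the dish or the brush is moved by more than 30 mm (distance of any of amber_bottle, dish, brush from where it was at the start of the episode above 0.03 m).
It also fails if it takes over 45 s, if anything falls off the work surface, if the arm or the gripper's body presses on something with over 40 N, if the wrist force passes 120 N, or if a joint passes its speed limit or range.

## Working session

There is one attempt and no reset: what is moved stays moved. The work goes in short steps, Python scripts to look and compute and a tool call to move; the robot and the scene stay as the last step left them, time stands still between calls to the robot, and variables do not carry over. Pictures are saved under pics/ and viewed, about 8 in all and at most 12, crops included, and the job is handed in when it is done.

Besides the shell and the picture viewer there is one more tool, called by a JSON object that holds its "method" and its "body". apply_moves: Moves the arm, as the interface text tells. Its arguments: {"type":"object","properties":{"gripper":{"type":"array","items":{"type":"number"}},"travel":{"type":"array","items":{"type":"array","items":{"type":"number"}}},"delta_rot":{"type":"array","items":{"type":"array","items":{"type":"number"}}},"force":{"type":"number"}},"required":["gripper","travel","delta_rot"]}

```bash
mkdir -p pics; python3 - <<'E'
from bench import *
import cv2,numpy as np
print(sense()); print(tip_reach() if callable(tip_reach) else tip_reach)
a=grab_frame("scene");b=grab_frame("top")
cv2.imwrite("pics/scene.png",a);cv2.imwrite("pics/top.png",b)
for n in("scene","top"):
  c=get_calibration(n);print(n,c["camera_matrix"].round(1).tolist(),c["pose"].round(4).tolist())
E
```

```text
{'time': 0.0, 'q': array([-8.28305984e-01,  4.07964048e-02,  8.38295571e-02, -4.58305749e-04,
       -1.61551379e+00, -3.33736545e-01]), 'joint_vel': array([ 0.00040811,  0.00128026,  0.00150892,  0.00010526, -0.00075932,
        0.00109785]), 'joint_efforts': array([ 1.35092279e-03, -3.68229568e+01,  3.47425175e+01,  6.93233907e+00,
       -5.38908309e-03, -3.19405524e-05]), 'ee_pos': array([ 0.23845732, -0.55025525,  0.24729895]), 'tcp_rot': array([ 6.37543712e-01, -3.07574090e+00, -2.64002293e-03]), 'contact_force': array([-0.62091064, -1.211143  , -0.05478658]), 'torque': array([-0.06408989, -0.0215331 , -0.04486086]), 'width': 1.0039173100817815}
0.017
scene [[488.0, 0.0, 320.2], [0.0, 488.0, 240.7], [0.0, 0.0, 1.0]] [[0.3243, 0.5282, -0.7848, 1.2646], [0.946, -0.1833, 0.2675, -0.3564], [-0.0026, -0.8291, -0.5591, 0.5586], [0.0, 0.0, 0.0, 1.0]]
top [[602.8, 0.0, 321.8], [0.0, 602.8, 248.1], [0.0, 0.0, 1.0]] [[-0.016, -0.9955, 0.0933, 0.3941], [-0.9997, 0.0177, 0.0177, -0.1218], [-0.0192, -0.093, -0.9955, 1.5317], [0.0, 0.0, 0.0, 1.0]]
```

View pics/top.png

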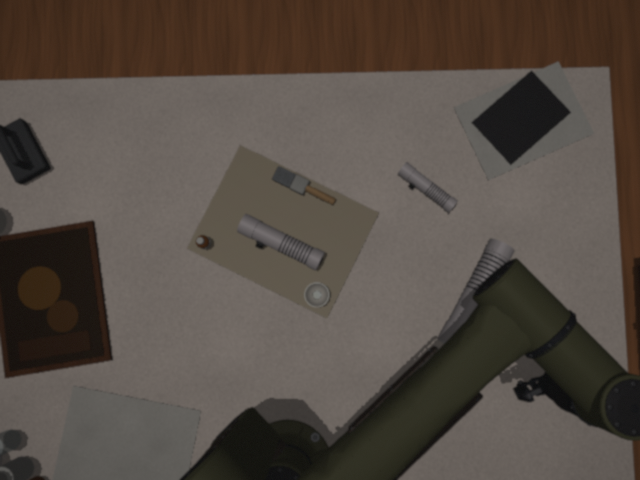

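View pics/scene.png

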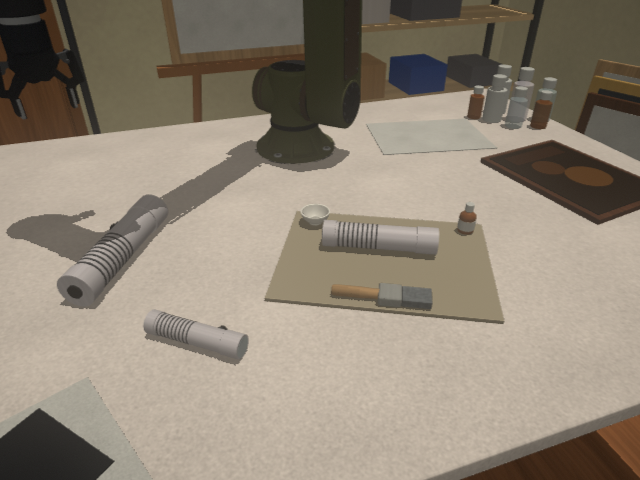

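Three torches are in view in the top image: (282,242) on the board, a thinner, shorter one at (428,188), and a thick one at (475,285) partly under the arm. The one on the board fits: it measures about 91 px at 2.5 mm/px, so about 225 mm. Its switch at (260,245) faces -x and the lens end is at (245,226). I'll measure it and confirm in a crop.

```bash
cat > h.py <<'E'
import cv2,numpy as np
from bench import *
def ray(n,u,v,z,c=None):
    c=c or get_calibration(n);K=c["camera_matrix"];T=np.array(c["pose"])
    d=T[:3,:3]@np.linalg.solve(K,[u,v,1.]);o=T[:3,3];return o+d*(z-o[2])/d[2]
E
python3 - <<'E'
from h import *
im=cv2.imread("pics/top.png");hsv=cv2.cvtColor(im,cv2.COLOR_BGR2HSV)
for p in[(282,242),(250,226),(230,180),(300,220),(350,240),(180,200),(345,230)]:print(p,hsv[p[1],p[0]])
H,S,V=cv2.split(hsv)
roi=np.zeros_like(S);cv2.rectangle(roi,(228,205),(335,277),255,-1)
m=((S<45)&(roi>0)).astype(np.uint8)*255
m=cv2.morphologyEx(m,cv2.MORPH_OPEN,np.ones((3,3)))
cs=sorted(cv2.findContours(m,0,1)[0],key=cv2.contourArea)[::-1]
r=cv2.minAreaRect(cs[0]);print(r,[cv2.contourArea(c) for c in cs[:3]])
bp=cv2.boxPoints(r);P=np.array([ray("top",u,v,.034) for u,v in bp]);print(P.round(4).tolist(),P.mean(0).round(4))
print([np.linalg.norm(P[i]-P[i-1]).round(4) for i in range(4)])
# board corners (top) approx
B=[ray("top",u,v,.008).round(3).tolist() for u,v in[(240,146),(379,212),(327,319),(188,248)]];print(B)
for n,u,v in[("dish",317,294),("bottle",205,241),("brush1",275,172),("brush2",335,202)]:print(n,ray("top",u,v,.02).round(3))
big=cv2.resize(im[130:330,180:390],None,fx=3.5,fy=3.0*3.5/3,interpolation=cv2.INTER_CUBIC)
mm=cv2.resize(m[130:330,180:390],None,fx=3.5,fy=3.5,interpolation=0)
cv2.drawContours(big,cv2.findContours(mm,0,1)[0],-1,(0,0,255),1)
cv2.imwrite("pics/crop1.png",cv2.resize(big,None,fx=.85,fy=.85))
E
```

```text
(282, 242) [ 0  9 85]
(250, 226) [  0  11 113]
(230, 180) [19 53 92]
(300, 220) [17 52 93]
(350, 240) [19 52 94]
(180, 200) [ 14  30 112]
(345, 230) [17 52 93]
((279.37646484375, 243.25070190429688), (92.15824890136719, 25.62334632873535), 26.231937408447266) [1802.0, 64.5]
[[0.5732, 0.1286, 0.034], [0.6309, 0.0999, 0.034], [0.5243, -0.1064, 0.034], [0.4675, -0.0773, 0.034]] [0.549  0.0112 0.034 ]
[np.float64(0.2314), np.float64(0.0645), np.float64(0.2322), np.float64(0.0639)]
[[0.806, 0.113, 0.008], [0.627, -0.242, 0.008], [0.358, -0.105, 0.008], [0.543, 0.247, 0.008]]
dish [ 0.421 -0.081  0.02 ]
bottle [0.559 0.2   0.02 ]
brush1 [0.733 0.021 0.02 ]
brush2 [ 0.653 -0.13   0.02 ]
```

View pics/crop1.png

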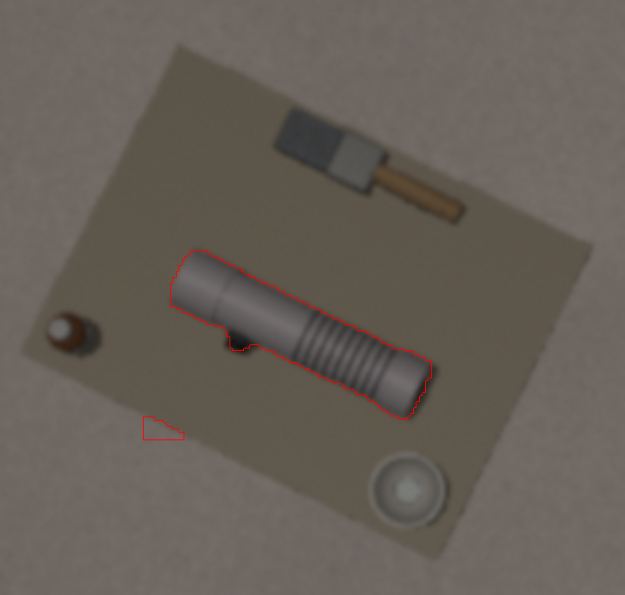

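```bash
cat >> h.py <<'E'
from scipy.spatial.transform import Rotation as R
N=np.array([.886,-.463,0]);D=np.array([.463,.886,0])  # roll direction (board +x), torch +y
def goal(p,ty=-N):
    s=sense();A=R.from_rotvec(s["tcp_rot"]);z=np.array([0,0,-1.]);ty=ty/np.linalg.norm(ty)
    G=R.from_matrix(np.c_[np.cross(ty,z),ty,z])
    print("t",round(s["time"],2),"pos",s["ee_pos"].round(4),"F",s["contact_force"].round(2),"w",round(s["width"],3))
    print("travel cm",(A.inv().apply(np.array(p)-s["ee_pos"])*100).round(2),"rot",(A.inv()*G).as_rotvec().round(3))
E
python3 -c "
from h import *
goal([.5543,.0084,.2])"
```

```text
t 0.1 pos [ 0.2385 -0.5503  0.2474] F [-0.41 -0.55 -0.44] w 1.001
travel cm [-51.19  38.7    4.79] rot [ 0.002  0.    -0.68 ]
```

{"method": "apply_moves", "body": {"gripper": [1, 1, 1, 1, 1, 1, 1, 1], "travel": [[-51.2, 38.7, 4.8], [-51.2, 38.7, 4.8], [-51.2, 38.7, 4.8], [-51.2, 38.7, 4.8], [-51.2, 38.7, 4.8], [-51.2, 38.7, 4.8], [-51.2, 38.7, 4.8], [-51.2, 38.7, 4.8]], "delta_rot": [[0, 0, -0.68], [0, 0, -0.68], [0, 0, -0.68], [0, 0, -0.68], [0, 0, -0.68], [0, 0, -0.68], [0, 0, -0.68], [0, 0, -0.68]]}}

```text
time: 1.1
ee_pos: [0.4845, -0.1145, 0.2108]
tcp_rot: [-1.627, 2.687, 0.0]
contact_force: [1.1, -1.1, 0.4]
width: 0.999
```

```bash
python3 -c "
from h import *
goal([.5543,.0084,.2])"
```

```text
t 1.1 pos [ 0.4845 -0.1145  0.2108] F [ 1.11 -1.07  0.4 ] w 0.999
travel cm [-14.12  -0.5    1.08] rot [-0.  0. -0.]
```

{"method": "apply_moves", "body": {"gripper": [1, 1, 1, 1], "travel": [[-6, -0.2, 0.5], [-12, -0.4, 1], [-14, -0.5, 1], [-14, -0.5, 1]], "delta_rot": [[0, 0, 0], [0, 0, 0], [0, 0, 0], [0, 0, 0]]}}

```text
time: 1.6
ee_pos: [0.5534, 0.0061, 0.2002]
tcp_rot: [1.628, -2.685, -0.001]
contact_force: [-0.5, 0.2, 0.5]
width: 1.003
```

```bash
python3 - <<'E'
from h import *
goal([.5543,.0084,.2])
c=get_calibration("wrist");print(c["pose"].round(4).tolist(),c["camera_matrix"].round(1).tolist())
im=grab_frame("wrist");np.savez("w1.npz",K=c["camera_matrix"],T=c["pose"])
cv2.imwrite("pics/w1.png",im)
E
```

```text
t 1.6 pos [0.5534 0.0061 0.2002] F [-0.45  0.23  0.48] w 1.003
travel cm [-0.25  0.03  0.02] rot [ 0.001 -0.001  0.001]
[[-0.887, 0.439, 0.143, 0.5158], [0.4617, 0.8421, 0.2786, -0.0663], [0.0019, 0.3132, -0.9497, 0.3249], [0.0, 0.0, 0.0, 1.0]] [[379.6, 0.0, 313.5], [0.0, 379.6, 240.4], [0.0, 0.0, 1.0]]
```

View pics/w1.png

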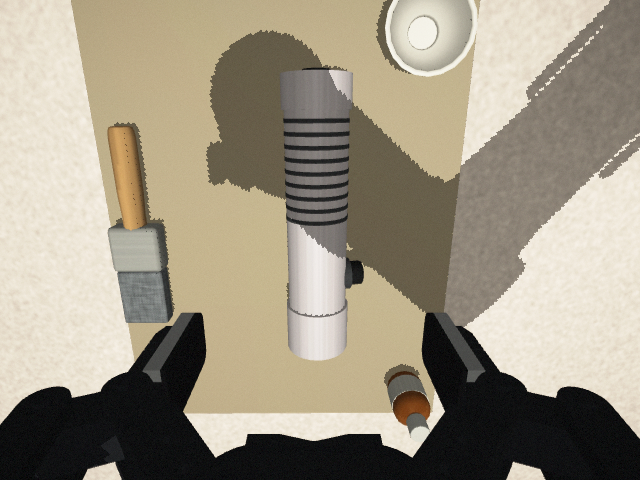

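The wrist view shows the torch centred at column 317, with its switch at (355,272), lens end at row 358 and tail at row 70. The board edges are at about columns 97 and 462 in row 200. Next I'll measure the board height from its 300 mm width, then the torch axis.

```bash
python3 - <<'E'
from h import *
f=np.load("w1.npz");c=dict(camera_matrix=f["K"],pose=f["T"])
im=cv2.imread("pics/w1.png");hsv=cv2.cvtColor(im,cv2.COLOR_BGR2HSV);S=cv2.GaussianBlur(hsv[...,1],(5,5),0).astype(int)
print([int(S[200,u]) for u in (60,80,90,100,110,180,230,265,300,320,400,440,455,460,465,480,520)])
L=[];Rr=[]
def edge(v,a,b,x=S):  # strongest gradient column
    g=np.abs(np.diff(x[v,a:b]));return a+int(g.argmax())+.5
for v in list(range(10,120,5)):L.append((edge(v,60,106),v))
for v in list(range(100,300,5)):Rr.append((edge(v,435,480),v))
def fit(p):
    p=np.array(p);k=np.polyfit(p[:,1],p[:,0],1)
    r=p[:,0]-np.polyval(k,p[:,1]);o=np.abs(r)<3
    return np.polyfit(p[o,1],p[o,0],1),o.sum(),len(p)
kl=fit(L);kr=fit(Rr);print(kl,kr)
for z in (.004,.006,.008,.010,.012):
    l=ray(0,np.polyval(kl[0],60),60,z,c);l2=ray(0,np.polyval(kl[0],120),120,z,c);r=ray(0,np.polyval(kr[0],150),150,z,c);r2=ray(0,np.polyval(kr[0],280),280,z,c)
    d=(r2-r)/np.linalg.norm(r2-r);n=np.array([d[1],-d[0],0]);print(z,(r-l)@n,(r-l2)@n,d.round(3),((l2-l)/np.linalg.norm(l2-l)).round(3))
V=cv2.GaussianBlur(hsv[...,1],(3,3),0).astype(int)
for z in (.030,.034,.038):
  for v in(80,95,110,180,250,265,290,325,345):
    a,b=edge(v,265,305,V),edge(v,333,375,V)
    A=ray(0,a,v,z,c);B=ray(0,b,v,z,c);M=(A+B)/2;print(z,v,a,b,"w",np.linalg.norm(A-B).round(4),"mid",M[:2].round(4),"n",(M@N).round(4),"d",(M@D).round(4))
E
```

```text
[21, 20, 24, 18, 69, 70, 70, 68, 13, 15, 75, 72, 67, 39, 40, 40, 40]
(array([ 0.175607  , 70.47910785]), np.int64(22), 22) (array([-1.17542214e-01,  4.79689587e+02]), np.int64(40), 40)
0.004 -0.3012403789143615 -0.3012871476931396 [0.46  0.888 0.   ] [0.461 0.888 0.   ]
0.006 -0.29936286799395456 -0.29940934528162105 [0.46  0.888 0.   ] [0.461 0.888 0.   ]
0.008 -0.29748535707354773 -0.2975315428701027 [0.46  0.888 0.   ] [0.461 0.888 0.   ]
0.01 -0.29560784615314084 -0.29565374045858434 [0.46  0.888 0.   ] [0.461 0.888 0.   ]
0.012 -0.2937303352327341 -0.29377593804706603 [0.46  0.888 0.   ] [0.461 0.888 0.   ]
0.03 80 279.5 352.5 w 0.0524 mid [ 0.5026 -0.0865] n 0.4854 d 0.156
0.03 95 280.5 351.5 w 0.0516 mid [ 0.5072 -0.0776] n 0.4853 d 0.1661
0.03 110 283.5 349.5 w 0.0485 mid [ 0.5117 -0.0683] n 0.4849 d 0.1764
0.03 180 284.5 347.5 w 0.049 mid [ 0.5356 -0.0228] n 0.4851 d 0.2278
0.03 250 287.5 345.5 w 0.0478 mid [0.5618 0.0287] n 0.4845 d 0.2856
0.03 265 287.5 361.5 w 0.0619 mid [0.562  0.0436] n 0.4778 d 0.2989
0.03 290 288.5 344.5 w 0.0479 mid [0.5785 0.061 ] n 0.4843 d 0.3219

[... 678 characters left out ...]
38 d 0.3535
0.034 345 287.5 345.5 w 0.0515 mid [0.6024 0.107 ] n 0.4842 d 0.3736
0.038 80 279.5 352.5 w 0.051 mid [ 0.503 -0.086] n 0.4854 d 0.1567
0.038 95 280.5 351.5 w 0.0502 mid [ 0.5075 -0.0773] n 0.4854 d 0.1665
0.038 110 283.5 349.5 w 0.0472 mid [ 0.5118 -0.0682] n 0.485 d 0.1765
0.038 180 284.5 347.5 w 0.0476 mid [ 0.5351 -0.0239] n 0.4852 d 0.2265
0.038 250 287.5 345.5 w 0.0465 mid [0.5606 0.0261] n 0.4846 d 0.2827
0.038 265 287.5 361.5 w 0.0602 mid [0.5608 0.0407] n 0.478 d 0.2957
0.038 290 288.5 344.5 w 0.0466 mid [0.5768 0.0575] n 0.4844 d 0.318
0.038 325 287.5 346.5 w 0.0507 mid [0.5916 0.0871] n 0.4839 d 0.3511
0.038 345 287.5 345.5 w 0.0508 mid [0.6012 0.1046] n 0.4842 d 0.371
```

```bash
python3 -c "
from h import *
print(tip_reach, tip_reach() if callable(tip_reach) else '')
goal([.5507,.0077,.08]);goal([.5507,.0077,.036])"
```

```text
0.017 
t 1.65 pos [0.5532 0.0052 0.2006] F [-0.05 -0.35 -0.11] w 0.997
travel cm [-0.12  0.33 12.06] rot [ 0.001 -0.001  0.   ]
t 1.65 pos [0.5532 0.0052 0.2006] F [-0.05 -0.35 -0.11] w 0.997
travel cm [-0.12  0.32 16.46] rot [ 0.001 -0.001  0.   ]
```

{"method": "apply_moves", "body": {"gripper": [1, 1, 1, 1, 1, 1, 1, 1], "travel": [[-0.1, 0.3, 4], [-0.1, 0.3, 8], [-0.1, 0.3, 11], [-0.1, 0.3, 13], [-0.1, 0.3, 14.5], [-0.1, 0.3, 15.5], [-0.1, 0.3, 16.2], [-0.1, 0.3, 16.4]], "delta_rot": [[0, 0, 0], [0, 0, 0], [0, 0, 0], [0, 0, 0], [0, 0, 0], [0, 0, 0], [0, 0, 0], [0, 0, 0]]}}

```text
time: 2.65
ee_pos: [0.5512, 0.0074, 0.037]
tcp_rot: [-1.627, 2.687, 0.0]
contact_force: [0.1, 1.3, 0.7]
width: 0.998
```

{"method": "apply_moves", "body": {"gripper": [0.85, 0.75, 0.68, 0.68, 0.68], "travel": [[0, 0, 0], [0, 0, 0], [0, 0, 0], [0, 0, 0], [0, 0, 0]], "delta_rot": [[0, 0, 0], [0, 0, 0], [0, 0, 0], [0, 0, 0], [0, 0, 0]], "force": 20}}

```text
time: 3.28
ee_pos: [0.5511, 0.0075, 0.037]
tcp_rot: [-1.627, 2.687, 0.0]
contact_force: [0.1, -0.1, -0.1]
width: 0.677
```

```bash
python3 -c "
from h import *
goal([.5507,.0077,.036])
a=grab_frame('wrist');b=grab_frame('scene')
v=np.hstack([cv2.resize(a,(400,300)),cv2.resize(b[180:320,260:500],(400,300))])
cv2.imwrite('pics/p2.png',v);cv2.imwrite('pics/w2.png',a)"
```

```text
t 3.27 pos [0.5511 0.0075 0.037 ] F [ 0.08 -0.12 -0.14] w 0.677
travel cm [0.   0.05 0.1 ] rot [ 0.  0. -0.]
```

View pics/p2.png

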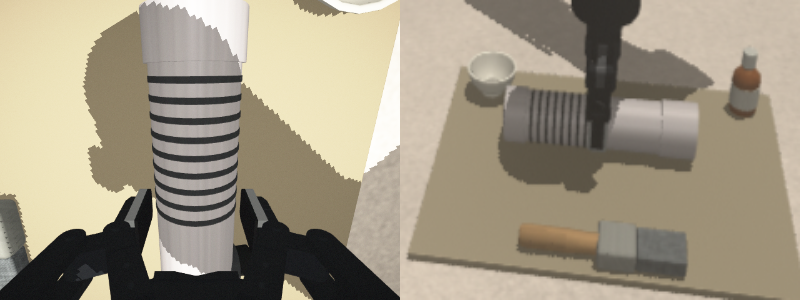

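The fingers straddle the barrel with about 5 mm clear on each side, away from the switch. I'll roll slowly along board +x, which is tool -y.

{"method": "apply_moves", "body": {"gripper": [0.68, 0.68, 0.68, 0.68, 0.68, 0.68, 0.68, 0.68], "travel": [[0, -0.3, 0], [0, -0.6, 0], [0, -0.9, 0], [0, -1.2, 0], [0, -1.5, 0], [0, -1.8, 0], [0, -2.1, 0], [0, -2.4, 0]], "delta_rot": [[0, 0, 0], [0, 0, 0], [0, 0, 0], [0, 0, 0], [0, 0, 0], [0, 0, 0], [0, 0, 0], [0, 0, 0]]}}

```text
time: 4.38
ee_pos: [0.5725, -0.0038, 0.037]
tcp_rot: [1.627, -2.687, -0.0]
contact_force: [-0.0, 0.3, -0.3]
width: 0.68
```

```bash
python3 -c "
from h import *
goal([.5507,.0077,.036])
a=grab_frame('wrist');b=grab_frame('scene')
v=np.hstack([cv2.resize(a,(400,300)),cv2.resize(b[180:320,260:500],(400,300))])
cv2.imwrite('pics/p3.png',v)"
```

```text
t 4.38 pos [ 0.5725 -0.0038  0.037 ] F [-0.05  0.3  -0.32] w 0.68
travel cm [-0.    2.47  0.1 ] rot [ 0.  0. -0.]
```

View pics/p3.png

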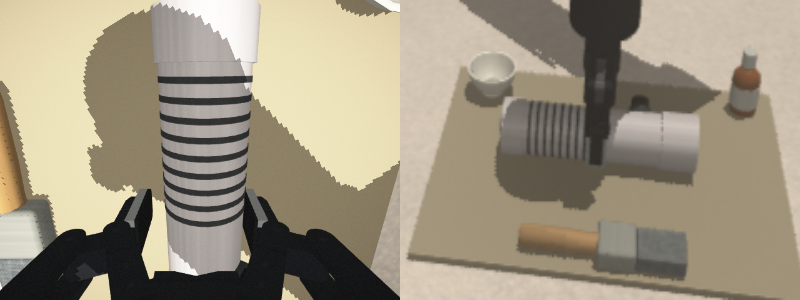

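It's rolling: the switch has appeared at (640,103) in the scene crop, and the rear finger is touching the barrel. About 26 mm to go.

{"method": "apply_moves", "body": {"gripper": [0.68, 0.68, 0.68, 0.68, 0.68, 0.68, 0.68, 0.68], "travel": [[0, -0.3, 0], [0, -0.6, 0], [0, -0.9, 0], [0, -1.2, 0], [0, -1.5, 0], [0, -1.8, 0], [0, -2.1, 0], [0, -2.3, 0]], "delta_rot": [[0, 0, 0], [0, 0, 0], [0, 0, 0], [0, 0, 0], [0, 0, 0], [0, 0, 0], [0, 0, 0], [0, 0, 0]]}}

```text
time: 5.48
ee_pos: [0.5929, -0.0144, 0.037]
tcp_rot: [1.627, -2.688, -0.0]
contact_force: [0.2, 0.5, 0.3]
width: 0.678
```

{"method": "apply_moves", "body": {"gripper": [0.68, 0.68, 0.68], "travel": [[0, -0.1, 0], [0, -0.2, 0], [0, -0.2, 0]], "delta_rot": [[0, 0, 0], [0, 0, 0], [0, 0, 0]]}}

```text
time: 5.85
ee_pos: [0.5946, -0.0153, 0.037]
tcp_rot: [-1.627, 2.687, 0.0]
contact_force: [0.4, -0.3, 0.2]
width: 0.681
```

```bash
python3 -c "
from h import *
goal([.5507,.0077,.036])
a=grab_frame('wrist');b=grab_frame('scene');t=grab_frame('top')
cv2.imwrite('pics/s4.png',b);cv2.imwrite('pics/t4.png',t)
v=np.hstack([cv2.resize(a,(400,300)),cv2.resize(b[180:320,260:500],(400,300))])
cv2.imwrite('pics/p4.png',v)"
```

```text
t 5.85 pos [ 0.5946 -0.0153  0.037 ] F [ 0.39 -0.25  0.19] w 0.681
travel cm [-0.    4.95  0.1 ] rot [ 0.  0. -0.]
```

View pics/p4.png

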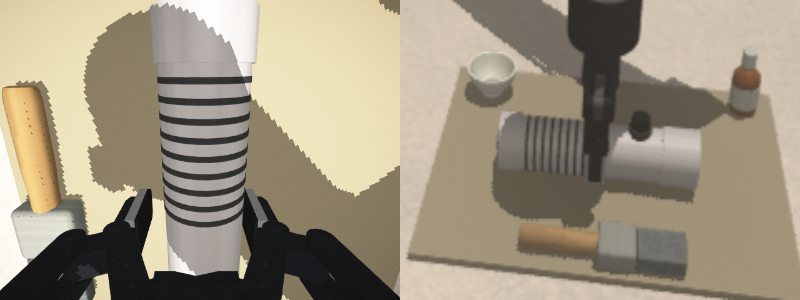

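{"method": "apply_moves", "body": {"gripper": [0.8, 0.95, 0.95, 0.95, 0.95, 0.95, 0.95, 0.95], "travel": [[0, 0, 0], [0, 0, 0], [0, 0, -1], [0, 0, -4], [0, 0, -8], [0, 0, -12], [0, 0, -16], [0, 0, -16]], "delta_rot": [[0, 0, 0], [0, 0, 0], [0, 0, 0], [0, 0, 0], [0, 0, 0], [0, 0, 0], [0, 0, 0], [0, 0, 0]]}}

```text
time: 7.0
ee_pos: [0.5962, -0.0153, 0.2025]
tcp_rot: [-1.623, 2.681, -0.005]
contact_force: [0.3, 0.7, 0.1]
width: 0.949
```

```bash
python3 -c "
from h import *
goal([.5507,.0077,.036])
c=get_calibration('wrist');a=grab_frame('wrist');np.savez('w5.npz',K=c['camera_matrix'],T=c['pose'])
b=grab_frame('scene');cv2.imwrite('pics/s5.png',b);cv2.imwrite('pics/w5.png',a)"
```

```text
t 7.0 pos [ 0.5962 -0.0153  0.2025] F [0.34 0.68 0.12] w 0.949
travel cm [ 0.15  5.21 16.62] rot [-0.007  0.005 -0.   ]
```

View pics/w5.png

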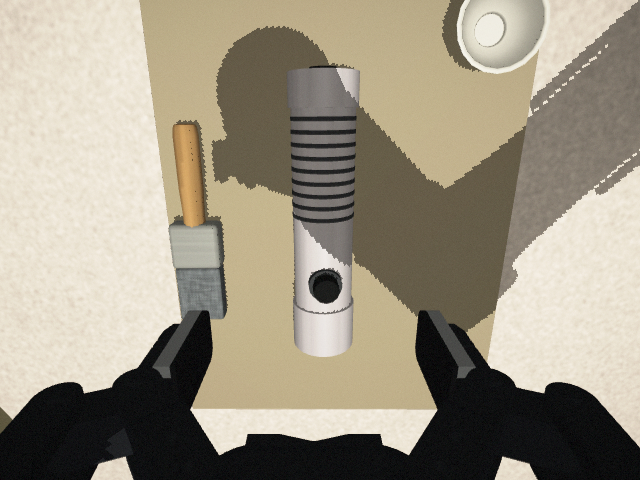

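The switch is now on top: its face is at (326,290), with the barrel axis near column 323. Next I'll work out the tilt and the press point.

```bash
python3 - <<'E'
from h import *
f=np.load("w5.npz");c=dict(camera_matrix=f["K"],pose=f["T"])
im=cv2.imread("pics/w5.png");g=cv2.cvtColor(im,cv2.COLOR_BGR2GRAY);S=cv2.GaussianBlur(cv2.cvtColor(im,cv2.COLOR_BGR2HSV)[...,1],(3,3),0).astype(int)
def edge(v,a,b):
    q=np.abs(np.diff(S[v,a:b]));return a+int(q.argmax())+.5
for v in(85,100,180,320,340):
    a,b=edge(v,270,310),edge(v,335,375);M=(ray(0,a,v,.0315,c)+ray(0,b,v,.0315,c))/2;print(v,a,b,"n",(M@N).round(4))
print(g[265:306:3,326],g[290,308:346:3])
for th in(22,30,60):
    m=np.zeros_like(g);m[262:308,302:350]=(g[262:308,302:350]<th)*255
    k=max(cv2.findContours(m,0,1)[0],key=cv2.contourArea);(x,y),r=cv2.minEnclosingCircle(k);mo=cv2.moments(k)
    P=ray(0,x,y,.0695,c);Q=ray(0,x+r,y,.0695,c);print(th,(x,y),r,cv2.boundingRect(k),"P",P.round(4),"n",P@N,"d",P@D,"r",np.linalg.norm(Q-P))
E
```

```text
85 286.5 358.5 n 0.5297
100 286.5 358.5 n 0.5296
180 291.5 353.5 n 0.5292
320 293.5 352.5 n 0.5278
340 293.5 351.5 n 0.5281
[233 226  71  25   8  18  27  31  32  31  29  23  33 229] [216  71  20  27  27  26  28  25  27  25  18 181 197]
22 (325.3636474609375, 286.81817626953125) 12.766586303710938 (313, 275, 26, 16) P [0.6077 0.0245 0.0695] n 0.5271072100688001 d 0.30306448680618325 r 0.009512054125716903
30 (326.19232177734375, 287.73077392578125) 14.436758041381836 (313, 274, 27, 29) P [0.6075 0.0254 0.0695] n 0.5264818858940469 d 0.3038114301342155 r 0.010764880899138976
60 (326.0977478027344, 287.12030029296875) 15.160196304321289 (312, 272, 28, 31) P [0.6073 0.025  0.0695] n 0.5265576925030752 d 0.30331061655300945 r 0.011297838943506205
```

Tilt is about 3 degrees, so it's fine. Next: shut the jaws, move above the switch at (0.608, 0.027), then come down gently.

```bash
python3 -c "
from h import *
goal([.6084,.0272,.110])"
```

```text
t 7.1 pos [ 0.5946 -0.0151  0.1977] F [-0.1   0.2  -1.26] w 0.947
travel cm [-4.38  0.75  8.78] rot [-0.001  0.001 -0.   ]
```

{"method": "apply_moves", "body": {"gripper": [0, 0, 0, 0, 0, 0, 0, 0], "travel": [[-2.2, 0.4, 0], [-4.4, 0.75, 0], [-4.4, 0.75, 3], [-4.4, 0.75, 6], [-4.4, 0.75, 8], [-4.4, 0.75, 8.8], [-4.4, 0.75, 8.8], [-4.4, 0.75, 8.8]], "delta_rot": [[0, 0, 0], [0, 0, 0], [0, 0, 0], [0, 0, 0], [0, 0, 0], [0, 0, 0], [0, 0, 0], [0, 0, 0]], "force": 20}}

```text
time: 8.1
ee_pos: [0.609, 0.0273, 0.1104]
tcp_rot: [-1.626, 2.686, -0.001]
contact_force: [-0.2, -0.4, 0.3]
width: -0.002
```

```bash
python3 -c "
from h import *
goal([.6084,.0272,.0865])
b=grab_frame('scene');cv2.imwrite('pics/s6.png',cv2.resize(b[140:290,280:480],(800,600),interpolation=2))"
```

```text
t 8.1 pos [0.609  0.0273 0.1104] F [-0.24 -0.4   0.29] w -0.002
travel cm [0.04 0.05 2.39] rot [-0.002  0.001 -0.   ]
```

View pics/s6.png

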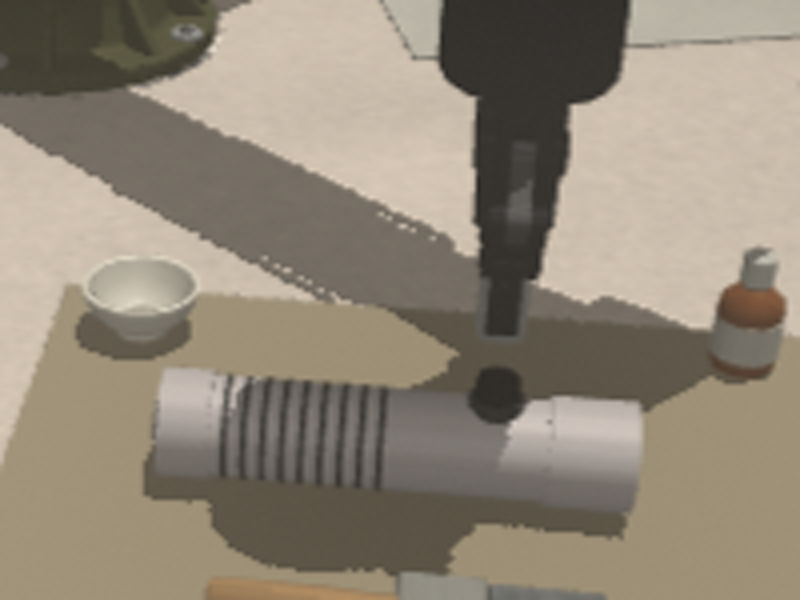

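The closed tips at (503,338) stand over the switch at (497,380), with a gap of about 20 mm. Lowering to near contact.

{"method": "apply_moves", "body": {"gripper": [0, 0, 0, 0, 0, 0], "travel": [[0, 0.05, 0.6], [0, 0.05, 1.2], [0, 0.05, 1.6], [0, 0.05, 1.8], [0, 0.05, 1.9], [0, 0.05, 2.0]], "delta_rot": [[0, 0, 0], [0, 0, 0], [0, 0, 0], [0, 0, 0], [0, 0, 0], [0, 0, 0]]}}

```text
time: 8.9
ee_pos: [0.6079, 0.0275, 0.0891]
tcp_rot: [-1.627, 2.687, -0.0]
contact_force: [-0.6, -0.4, 1.0]
width: 0.005
```

{"method": "apply_moves", "body": {"gripper": [0, 0, 0, 0], "travel": [[0, 0, 0.1], [0, 0, 0.2], [0, 0, 0.3], [0, 0, 0.3]], "delta_rot": [[0, 0, 0], [0, 0, 0], [0, 0, 0], [0, 0, 0]]}}

```text
time: 9.4
ee_pos: [0.6083, 0.0273, 0.0869]
tcp_rot: [-1.627, 2.686, -0.001]
contact_force: [-0.2, -1.7, 4.7]
width: -0.002
```

Contact is at TCP z of about 0.087 with 4.7 N, matching the prediction of 0.0865. Pressing on.

{"method": "apply_moves", "body": {"gripper": [0, 0, 0, 0, 0], "travel": [[0, 0, 0.15], [0, 0, 0.3], [0, 0, 0.45], [0, 0, 0.55], [0, 0, 0.55]], "delta_rot": [[0, 0, 0], [0, 0, 0], [0, 0, 0], [0, 0, 0], [0, 0, 0]]}}

```text
time: 10.02
ee_pos: [0.609, 0.027, 0.0828]
tcp_rot: [-1.626, 2.685, -0.004]
contact_force: [-1.3, -2.7, 9.3]
width: 0.001
```

{"method": "apply_moves", "body": {"gripper": [0, 0, 0], "travel": [[0, 0, 0.1], [0, 0, 0.2], [0, 0, 0.25]], "delta_rot": [[0, 0, 0], [0, 0, 0], [0, 0, 0]]}}

```text
time: 10.4
ee_pos: [0.6093, 0.0269, 0.0808]
tcp_rot: [-1.626, 2.685, -0.005]
contact_force: [-0.9, -2.3, 10.9]
width: -0.0
```

{"method": "apply_moves", "body": {"gripper": [0, 0, 0, 0], "travel": [[0, 0, 0.05], [0, 0, 0.1], [0, 0, 0.15], [0, 0, 0.15]], "delta_rot": [[0, 0, 0], [0, 0, 0], [0, 0, 0], [0, 0, 0]]}}

```text
time: 10.9
ee_pos: [0.6097, 0.0267, 0.0802]
tcp_rot: [-1.625, 2.684, -0.006]
contact_force: [-1.2, -1.9, 13.4]
width: 0.001
```

{"method": "apply_moves", "body": {"gripper": [0, 0, 0, 0, 0], "travel": [[0, 0, 0.06], [0, 0, 0.1], [0, 0, 0.1], [0, 0, 0.1], [0, 0, 0.1]], "delta_rot": [[0, 0, 0], [0, 0, 0], [0, 0, 0], [0, 0, 0], [0, 0, 0]]}}

```text
time: 11.52
ee_pos: [0.6101, 0.0265, 0.0801]
tcp_rot: [-1.625, 2.683, -0.008]
contact_force: [-2.7, -2.3, 15.4]
width: 0.001
```

Force has climbed past 12 N to 15.4 N with z stuck at 0.0801, so the switch is at its stop and has been held for over 0.5 s. Releasing.

{"method": "apply_moves", "body": {"gripper": [0, 0, 0, 0, 0, 0, 0, 0], "travel": [[0, 0, -0.2], [0, 0, -0.4], [0, 0, -0.7], [0, 0, -1.0], [0, 0, -1.4], [0, 0, -2], [0, 0, -4], [0, 0, -7]], "delta_rot": [[0, 0, 0], [0, 0, 0], [0, 0, 0], [0, 0, 0], [0, 0, 0], [0, 0, 0], [0, 0, 0], [0, 0, 0]]}}

```text
time: 12.52
ee_pos: [0.6074, 0.0274, 0.146]
tcp_rot: [1.626, -2.686, -0.001]
contact_force: [0.6, -0.3, 0.5]
width: -0.005
```

{"method": "apply_moves", "body": {"gripper": [0, 0, 0, 0], "travel": [[2, 0, -2], [4.4, 0, -4], [4.4, 0, -4], [4.4, 0, -4]], "delta_rot": [[0, 0, 0], [0, 0, 0], [0, 0, 0], [0, 0, 0]]}}

```text
time: 13.02
ee_pos: [0.5869, -0.0121, 0.1851]
tcp_rot: [1.626, -2.688, -0.001]
contact_force: [0.1, -0.1, -0.4]
width: -0.001
```

```bash
python3 - <<'E'
from h import *
goal([.6084,.0272,.0865])
c=get_calibration('wrist');a=grab_frame('wrist');b=grab_frame('scene');g=cv2.cvtColor(a,6)
cv2.imwrite('pics/p7.png',np.hstack([cv2.resize(a,(400,300)),cv2.resize(b[160:310,270:470],(400,300))]))
np.savez('w7.npz',K=c['camera_matrix'],T=c['pose']);cv2.imwrite('pics/w7.png',a)
E
```

```text
t 13.03 pos [ 0.5869 -0.0121  0.1851] F [ 0.12 -0.13 -0.44] w -0.001
travel cm [-4.47 -0.09  9.86] rot [ 0.001  0.    -0.001]
```

View pics/p7.png

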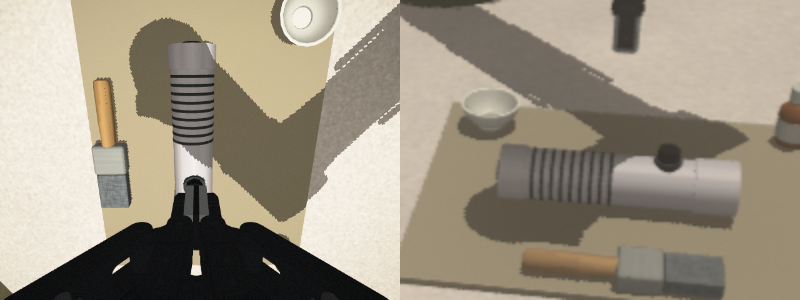

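The switch is still on top and has sprung back up. I'll open the jaws for one numeric check of tilt and stillness, then hand in.

{"method": "apply_moves", "body": {"gripper": [1, 1, 1, 1, 1, 1], "travel": [[0, 0, -1], [0, 0, -1], [0, 0, -1], [0, 0, -1], [0, 0, -1], [0, 0, -1]], "delta_rot": [[0, 0, 0], [0, 0, 0], [0, 0, 0], [0, 0, 0], [0, 0, 0], [0, 0, 0]]}}

```text
time: 13.88
ee_pos: [0.5874, -0.0116, 0.1954]
tcp_rot: [1.627, -2.687, -0.0]
contact_force: [0.5, 0.7, -0.3]
width: 1.0
```

```bash
python3 - <<'E'
from h import *
for i in range(2):
    c=get_calibration('wrist');im=grab_frame('wrist')
    for _ in range(5):grab_frame('top')
    g=cv2.cvtColor(im,6);S=cv2.GaussianBlur(cv2.cvtColor(im,40)[...,1],(3,3),0).astype(int)
    def edge(v,a,b):
        q=np.abs(np.diff(S[v,a:b]));return a+int(q.argmax())+.5
    o=[]
    for v in(180,330):
        a,b=edge(v,255,308),edge(v,325,380);M=(ray(0,a,v,.0315,c)+ray(0,b,v,.0315,c))/2;o.append((a,b,(M@N).round(4)))
    m=np.zeros_like(g);m[255:312,285:355]=(g[255:312,285:355]<60)*255
    k=max(cv2.findContours(m,0,1)[0],key=cv2.contourArea);(x,y),r=cv2.minEnclosingCircle(k);P=ray(0,x,y,.0695,c)
    print(o,(x,y,r),P.round(4),"n",(P@N).round(4),"tilt deg",np.degrees((P@N-o[1][2])/.038).round(1),sense()["time"])
cv2.imwrite("pics/w8.png",im)
E
```

```text
[(276.5, 340.5, np.float64(0.5293)), (280.5, 340.5, np.float64(0.5281))] (311.114013671875, 290.8974609375, 17.538576126098633) [0.6072 0.0231 0.0695] n 0.5273 tilt deg -1.3 14.175
[(276.5, 340.5, np.float64(0.5293)), (280.5, 340.5, np.float64(0.5282))] (311.114013671875, 290.8974609375, 17.538576126098633) [0.6072 0.0231 0.0695] n 0.5273 tilt deg -1.3 14.475
```

Tilt is about 1 degree, nothing moved over 0.3 s, and the arm is clear. Handing in.

```bash
python3 -c "
from bench import *
job_done()"
```

```text
the job is handed in; nothing more can be done
```

The torch is rolled over with its switch on top, the switch was pressed and let back up, and the job was handed in at about 14.5 s of the 45 s allowed.

- **Roll:** I straddled the barrel with loose jaws and pushed it about 45 mm along the board. The torch was not lifted.
- **Press:** The closed fingertips met the switch at 4.7 N. They reached the stop after about 7.6 mm, at up to 15.4 N, well under the 30 N limit. I held it for over half a second, then released it.
- **Last checks:** The switch was about 1° from upright, and two frames 0.3 s apart showed no movement. The arm was clear. The switch looked fully back up in the scene picture, but I did not measure its travel.
- **Bottle, dish and brush:** They look undisturbed in the pictures, but I did not measure their positions afterwards.
- **Disagreements:** During the press the tip drifted about 2 mm sideways, with 2 to 3 N of side force, but the tilt afterwards was still fine. The board top worked out at about 5.5 mm above the table, and the contact height agreed with that to within about 1 mm.

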